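# Load the jar carrier by cap colour, leaving the amber jars

## Task

Gather the four white jars into the grey carrier: stand each one upright, down inside the seat that has the colour of its cap. Leave the two look-alike jars with dark amber bodies standing where they are, keep every jar upright all the way, and set the jars down rather than dropping them.

Things in the scene. Friction and masses are not known exactly. Their poses are not given: they have to be found in the camera images.
- jar_blue: Loose small white plastic jar with a blue screw cap, standing upright on the bench. White body 44 mm diameter and 58 mm tall, then a sloping shoulder to a 28 mm diameter cap whose top is 84 mm above the base; about 0.06 to 0.11 kg. Origin: centre of the underside; z is up along the jar. Can be gripped across the body at any yaw.
- jar_green: Loose small white plastic jar with a green screw cap, standing upright on the bench. White body 44 mm diameter and 58 mm tall, then a sloping shoulder to a 28 mm diameter cap whose top is 84 mm above the base; about 0.06 to 0.11 kg. Origin: centre of the underside; z is up along the jar. Can be gripped across the body at any yaw.
- jar_red: Loose small white plastic jar with a red screw cap, standing upright on the bench. White body 44 mm diameter and 58 mm tall, then a sloping shoulder to a 28 mm diameter cap whose top is 84 mm above the base; about 0.06 to 0.11 kg. Origin: centre of the underside; z is up along the jar. Can be gripped across the body at any yaw.
- jar_yellow: Loose small white plastic jar with a yellow screw cap, standing upright on the bench. White body 44 mm diameter and 58 mm tall, then a sloping shoulder to a 28 mm diameter cap whose top is 84 mm above the base; about 0.06 to 0.11 kg. Origin: centre of the underside; z is up along the jar. Can be gripped across the body at any yaw.
- amber_blue: Look-alike: loose jar of the very same shape and size (44 mm diameter, 84 mm tall) with a dark brown amber body and a blue cap. It does not belong in the carrier. Origin: centre of the underside, z up.
- amber_red: Look-alike: loose jar of the very same shape and size (44 mm diameter, 84 mm tall) with a dark brown amber body and a red cap. It does not belong in the carrier. Origin: centre of the underside, z up.
- seat_blue: Round blue seat: fixed shallow dish, outside diameter 72 mm, inside about 60 mm, rim 8 mm high, inner floor 3 mm above its underside. Origin: centre of the underside, 4 mm above the bench; z up. The grey carrier round the four seats is a fixed tray, 200 mm square, walls 22 mm high, black grips on two sides; seats 86 mm apart in a square, colours in any corner.
- seat_green: Round green seat: fixed shallow dish, outside diameter 72 mm, inside about 60 mm, rim 8 mm high, inner floor 3 mm above its underside. Origin: centre of the underside, 4 mm above the bench; z up. The grey carrier round the four seats is a fixed tray, 200 mm square, walls 22 mm high, black grips on two sides; seats 86 mm apart in a square, colours in any corner.
- seat_red: Round red seat: fixed shallow dish, outside diameter 72 mm, inside about 60 mm, rim 8 mm high, inner floor 3 mm above its underside. Origin: centre of the underside, 4 mm above the bench; z up. The grey carrier round the four seats is a fixed tray, 200 mm square, walls 22 mm high, black grips on two sides; seats 86 mm apart in a square, colours in any corner.
- seat_yellow: Round yellow seat: fixed shallow dish, outside diameter 72 mm, inside about 60 mm, rim 8 mm high, inner floor 3 mm above its underside. Origin: centre of the underside, 4 mm above the bench; z up. The grey carrier round the four seats is a fixed tray, 200 mm square, walls 22 mm high, black grips on two sides; seats 86 mm apart in a square, colours in any corner.

How it is judged:
By the outcome, as a careful person would: the job done as asked, in the order asked, and still so for the second after the job is handed in, with the robot touching nothing.
It also fails if it takes over 112 s, if anything falls off the work surface, if the arm or the gripper's body presses on something with over 40 N, if the wrist force passes 120 N, or if a joint passes its speed limit or range.

## Robot

A 6-joint arm with a two-finger parallel gripper is mounted at the origin on a cart in front of the work surface, level with it; the furniture and walls round the work are solid. World frame = base frame: x ahead of the robot, y to its left, z up, the work surface at z = 0. Lengths are in mm, angles in rad, forces in N, time in s.
With the tool pointing down it reaches from about 275 to 1000 mm from the base axis. Payload 8.4 kg.
Tool frame: the origin (TCP) lies at the very end of the fingers, on their centre line; the grasp point (between the pads) lies 19 mm behind it; z points along the fingers, y is the line along which they close (so a half turn about z gives the same grasp; the last joint's range is limited). The gripper opens to 85 mm and grips with 20 to 120 N. Pads are 22 mm wide; open, the fingers measure 114 mm over their backs; the gripper's body (76 mm by 85 mm) begins 54 mm behind the grasp point. The pads swing forward as they close: fully open they stand 13 mm farther back than shut.
Start: joints at [-1.257, 0.353, 1.633, -0, 1.155, -0.002], TCP at [194.109, -594.096, 231.281] pointing down, gripper open.
Joint ranges: [-2.63, 2.63], [-0.92, 2.1], [0.06, 2.66], [-1.3, 4.44], [0, 2.69], [-3.02, 3.02]. Speed limits (rad/s): [2.22, 2.22, 2.79, 3.14, 3.14, 3.14].

## Interface

Orientations are given as [roll, pitch, yaw] about the fixed x, y, z axes, in that order (R = Rz(yaw) Ry(pitch) Rx(roll)).
In Python, from rig import sensors, grab_frame, camera_params, order gives the robot as it stands. The module is installed in compiled form; this text tells all that it offers.
- The arm moves only by the tool move_arm, never from a script. Its argument "motion" is a list of rows, each a list of 7 numbers: the turn, a rotation vector about the tool's x, y, z in a scale on which 1.0 is 4 rad, then the shift along the tool's x, y, z in fractions of the full range, 1 being 0.5 m, then the finger opening in m, from 0 to 0.0854. A call has 1 to 8 rows; each row is the pose to reach, as a shift and turn from the pose commanded when the call began, along the tool's axes at that moment; what a row does not reach only later rows make up. A row lasts 1/8 s, in which the tool goes at most 62.5 mm and 10.7 degrees, less where a joint would pass 70% of its speed; a pose out of reach is approached as far as the arm can. No shift or turn number may pass 1 either way. A call with a gripper value outside its range is refused whole. The fingers move at their own pace and stop on an object; "grip_force" is the grip in N (left out, the last holds). Time passes only in rows, so rows that repeat a pose let the fingers close. It gives the time, the measured TCP pose, the force, the opening and the grip force at its end, in the units of the state.
- sensors.sense(): the state, without advancing time (a new reading comes with each control period).
- grab_frame(name): name is "scene" or "top"; returns (picture, depth): 480x640x3 uint8, red, green, blue; 480x640 float32, mm along the optical axis (not along the pixel's ray), 0 where there is no reading.
- camera_params(name): a dict with "camera_matrix" (3x3 intrinsics, pixels), "k1" (the pictures are not rectified: a ray, as slopes to the right and down, at radius r is drawn at 1 + k1 r^2 times it, then the intrinsics apply), "world_from_camera" (4x4, takes a point from camera to world coordinates). Camera axes: x right, y down, z forward; pixel columns grow to the right and rows downward; lengths in mm; the calibration is good to about 2 mm. A picture is of the moment at which its call begins. camera_params takes no time and is no camera call.
- order.sign_off(): hands the job in; it is judged then, once.
The state is a dict: "clock": time; "qpos": joint angles; "qvel": joint speeds; "joint_efforts": joint torques, N m; "eef_pos": TCP position; "tcp_rot": TCP orientation; "contact_force": force on the tool from outside, world axes, zero at the start; "wrist_torque": the same for the moment, N m; "opening": opening from 0.0 (shut) to 1.0 (fully open); "grasp_force": force on a finger pad.
Only numpy, scipy, OpenCV 4.12 (cv2) and the standard library are available. Lean on these libraries where they do the work, as an engineer would, in place of code of your own. Each camera call takes 0.05 s, during which the arm holds its last target. There are 200 camera calls.

## Working session

There is one attempt and no reset: what is moved stays moved. The work goes in short steps, Python scripts to look and compute and a tool call to move; the robot and the scene stay as the last step left them, time stands still between calls to the robot, and variables do not carry over. Pictures are saved under pics/ and viewed, at most 14 in all, crops included, and the job is handed in when it is done.

Besides the shell and the picture viewer there is one more tool, called after "Request:" by a JSON object that holds its "name" and its "arguments". move_arm: Moves the arm, as the interface text tells. Its arguments: {"type":"object","properties":{"motion":{"type":"array","items":{"type":"array","items":{"type":"number"}}},"grip_force":{"type":"number"}},"required":["motion"]}

```bash
mkdir -p pics; python3 - <<'E'
from rig import sensors, grab_frame, camera_params
import cv2,numpy as np
print(sensors.sense())
for n in("scene","top"):
    p,d=grab_frame(n); cv2.imwrite(f"pics/{n}0.png",p[:,:,::-1]); np.savez(f"{n}0.npz",p=p,d=d); print(camera_params(n))
E
```

```text
{'clock': 0.0, 'qpos': array([-1.25740823e+00,  3.53638146e-01,  1.63416764e+00,  3.81132184e-05,
        1.15520774e+00, -2.37381372e-03]), 'qvel': array([-0.00011344, -0.00039544, -0.00074938,  0.00063287,  0.0003513 ,
       -0.00103191]), 'joint_efforts': array([-7.87403078e-04, -6.05256701e+01, -3.42058110e+01,  9.77515924e-05,
        9.65032697e-03, -2.02309320e-05]), 'eef_pos': array([ 193.96134116, -593.61733946,  230.55360007]), 'tcp_rot': array([-3.14017187e+00, -3.82198683e-05,  3.15746466e-01]), 'contact_force': array([ 0.49943939, -0.36718684, -0.58716452]), 'wrist_torque': array([-0.015566  , -0.01367921,  0.00173817]), 'grasp_force': 0.0, 'opening': 1.000204254206858}
{'camera_matrix': array([[529.90133012,   0.        , 320.48779411],
       [  0.        , 529.90133012, 252.09277078],
       [  0.        ,   0.        ,   1.        ]]), 'k1': -0.024501252248016803, 'world_from_camera': array([[-7.79989696e-01, -3.27071079e-01,  5.33517182e-01,
        -1.21712750e+02],
       [-6.25506340e-01,  3.81703240e-01, -6.80473699e-01,
         8.36006302e+02],
       [ 1.89180298e-02, -8.64480854e-01, -5.02309628e-01,
         6.80516119e+02],
       [ 0.00000000e+00,  0.00000000e+00,  0.00000000e+00,
         1.00000000e+00]])}
{'camera_matrix': array([[492.80878135,   0.        , 316.02955507],
       [  0.        , 492.80878135, 241.9433281 ],
       [  0.        ,   0.        ,   1.        ]]), 'k1': -0.09143051909350375, 'world_from_camera': array([[-9.60891466e-03, -9.82594327e-01,  1.85515652e-01,
         3.34587704e+02],
       [-9.99951765e-01,  9.06474195e-03, -3.78128286e-03,
        -2.03849211e+00],
       [ 2.03381558e-03, -1.85543037e-01, -9.82634034e-01,
         1.13607643e+03],
       [ 0.00000000e+00,  0.00000000e+00,  0.00000000e+00,
         1.00000000e+00]])}
```

View pics/top0.png

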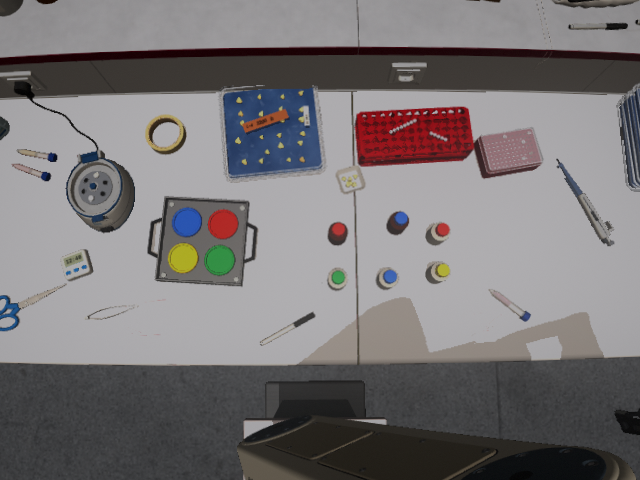

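View pics/scene0.png

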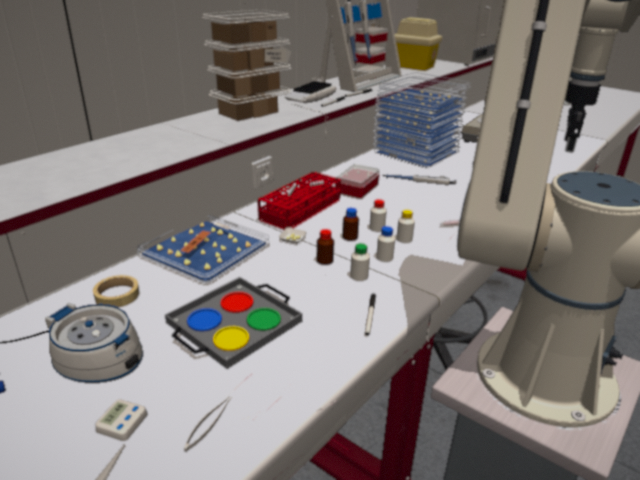

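Top view: the amber jars are at (338,230) red and (399,220) blue. The white jars are red (439,231), green (338,278), blue (388,277) and yellow (439,271). The seats are blue (187,222), red (223,225), yellow (183,258) and green (220,260). The scene view agrees with this.

```bash
cat > h.py <<'E'
import cv2,numpy as np
from rig import camera_params
from scipy.spatial.transform import Rotation as R
H={'red':[(0,8),(172,180)],'yellow':[(24,35)],'green':[(50,80)],'blue':[(100,125)]}
def cast(n,uv,z):
    c=camera_params(n);K=c['camera_matrix'];T=c['world_from_camera']
    s=cv2.undistortPoints(np.array([[uv]],float),K,np.array([c['k1'],0,0,0]))[0,0]
    # forward model is s*(1+k1 r^2): the same as OpenCV's
    d=T[:3,:3]@[s[0],s[1],1]; o=T[:3,3]; return (o+d*(z-o[2])/d[2])[:2]
def blobs(p,box,amin=30):
    hsv=cv2.cvtColor(p,cv2.COLOR_RGB2HSV);x0,y0,x1,y1=box
    for c,rs in H.items():
        m=sum(cv2.inRange(hsv,(a,110,60),(b,255,255)) for a,b in rs)
        k=np.zeros_like(m);k[y0:y1,x0:x1]=m[y0:y1,x0:x1]
        for q in cv2.findContours(k,cv2.RETR_EXTERNAL,cv2.CHAIN_APPROX_NONE)[0]:
            if cv2.contourArea(q)>amin: yield c,cv2.minEnclosingCircle(q),cv2.fitEllipse(q),cv2.contourArea(q)
E
python3 - <<'E'
from h import *
for n,bj,bs in(("top",(320,200,470,300),(150,195,260,290)),("scene",(310,195,420,290),(180,285,290,355))):
    p=np.load(n+"0.npz")['p']
    for b,z in((bj,84),(bs,8)):
        for c,mc,e,a in blobs(p,b): print(n,z,c,np.round(e[0],1),np.round(e[1],1),a,cast(n,e[0],z).round(1))
p=np.load("top0.npz")['p'];cv2.imwrite("pics/crop.png",cv2.resize(p[190:310,130:470,::-1],None,fx=2.3,fy=2.3,interpolation=cv2.INTER_NEAREST))
d=np.load("top0.npz")['d'];print([d[v,u] for u,v in((439,231),(338,278),(187,222))])
E
```

```text
top 84 red [442.3 229.3] [11.8 12.5] 113.0 [ 559. -284.]
top 84 red [338.  229.3] [13.2 13.8] 138.5 [560.8 -54.4]
top 84 yellow [442.5 270. ] [12.2 12.4] 115.5 [ 469.  -279.3]
top 84 green [337.7 277. ] [11.4 12. ] 105.5 [456.2 -51.8]
top 84 blue [389.8 276.1] [11.9 12.1] 111.5 [ 457.  -164.1]
top 84 blue [400.8 217.8] [11.5 12.1] 107.5 [ 585.6 -193. ]
top 8 red [222.5 223.7] [28.9 29.6] 669.5 [593.4 213.3]
top 8 yellow [182.4 257.6] [28.6 29.7] 662.5 [513.4 305.5]
top 8 green [219.  259.8] [28.6 29.6] 663.5 [507.4 219.3]
top 8 blue [186.5 221.8] [28.  29.5] 649.0 [598.9 299.1]
scene 84 red [325.2 236.8] [13.7 15.8] 100.5 [548.4 -35.4]
scene 84 red [378.8 203.3] [8.1 8.9] 54.0 [ 556.  -276.8]
scene 84 red [320.1 202.6] [17.8 34.1] 367.0 [ 677.1 -176.6]
scene 84 yellow [407.  212.7] [6.4 8.5] 39.5 [ 468.4 -276.4]
scene 84 green [360.6 248.1] [ 8.8 10.2] 68.0 [453.7 -45.5]
scene 84 blue [386.5 230.6] [ 8.8 10.2] 67.5 [ 455.4 -157.2]
scene 84 blue [350.9 212.1] [9.  9.2] 61.5 [ 580.8 -183.5]
scene 8 red [236.5 301.6] [20.8 33.2] 541.5 [597.2 210.1]
scene 8 yellow [230.5 337.3] [23.6 35.9] 662.0 [518.1 301.2]
scene 8 green [263.3 318.6] [21.3 33.5] 558.0 [511.1 216.2]
scene 8 blue [204.  319.1] [22.  34.7] 597.5 [603.  296.3]
[np.float32(1081.4031), np.float32(1059.1038), np.float32(1155.8768)]
```

View pics/crop.png

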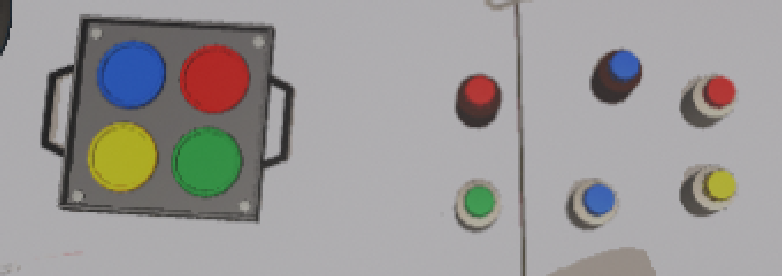

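The crop confirms which cap is which, and the bodies at red (439,231), green (338,278), blue (388,277) and yellow (439,271) are white. First I go above the red jar and square the yaw to 0.

Units first: shifts go in shares of 0.5 m and turns go in shares of 4 rad. So 0.443 m / 0.5 = 0.886, 0.08 m / 0.5 = 0.16, 0.08 rad / 4 = 0.02.

Request:
{"name": "move_arm", "arguments": {"motion": [[0,0,0.0075,0.072,-0.029,0.012,0.068],[0,0,0.02,0.178,-0.072,0.032,0.068],[0,0,0.0325,0.29,-0.12,0.056,0.068],[0,0,0.045,0.4,-0.164,0.08,0.068],[0,0,0.0575,0.52,-0.212,0.1,0.068],[0,0,0.07,0.64,-0.26,0.12,0.068],[0,0,0.079,0.76,-0.31,0.14,0.068],[0,0,0.079,0.886,-0.362,0.16,0.068]]}}

```text
clock: 1.1
eef_pos: [548.6, -292.8, 153.0]
tcp_rot: [-3.142, 0.0, -0.001]
contact_force: [0.4, -0.8, 0.5]
opening: 0.795
grasp_force: 0.0
```

Request:
{"name": "move_arm", "arguments": {"motion": [[0,0,0,0,0,0,0.068],[0,0,0,0,0,0,0.068]]}}

```text
clock: 1.35
eef_pos: [547.0, -294.1, 153.1]
tcp_rot: [-3.141, 0.001, 0.001]
contact_force: [0.3, -0.3, -0.7]
opening: 0.801
grasp_force: 0.0
```

Converted, 0.132 m / 0.5 = 0.264, 0.012 m / 0.5 = 0.024.

Request:
{"name": "move_arm", "arguments": {"motion": [[0,0,0,0.024,-0.02,0.02,0.068],[0,0,0,0.024,-0.02,0.08,0.068],[0,0,0,0.024,-0.02,0.15,0.068],[0,0,0,0.024,-0.02,0.21,0.068],[0,0,0,0.024,-0.02,0.25,0.068],[0,0,0,0.024,-0.02,0.264,0.068],[0,0,0,0.024,-0.02,0.264,0.068]]}}

```text
clock: 2.22
eef_pos: [559.5, -284.6, 21.6]
tcp_rot: [3.142, -0.0, -0.001]
contact_force: [0.2, -0.2, -0.5]
opening: 0.8
grasp_force: 0.0
```

```bash
python3 - <<'E'
from rig import grab_frame,sensors
import cv2
s=sensors.sense();print(s['eef_pos'],s['contact_force'])
a=grab_frame("top")[0][180:300,360:500,::-1];b=grab_frame("scene")[0][140:260,310:450,::-1]
cv2.imwrite("pics/g1.png",cv2.resize(cv2.hconcat([a,b]),None,fx=2.8,fy=2.8))
E
```

```text
[ 559.47897136 -284.61677201   21.60694064] [ 0.23090651 -0.19497539 -0.473725  ]
```

View pics/g1.png

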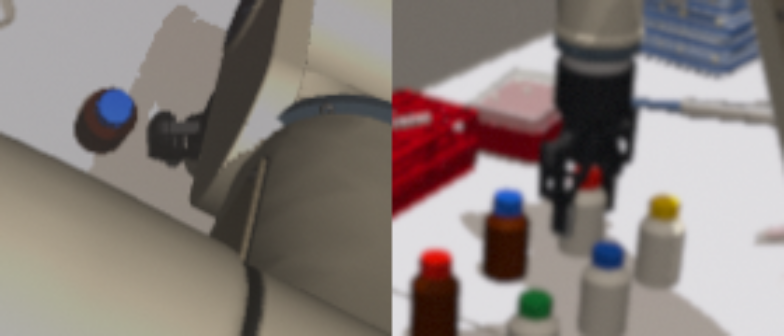

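The fingers straddle the white jar with the red cap (right half, about (590,200)), and the amber jar is clear. I close on it and lift.

Request:
{"name": "move_arm", "arguments": {"motion": [[0,0,0,0,0,0,0.04],[0,0,0,0,0,0,0.038],[0,0,0,0,0,0,0.038],[0,0,0,0,0,0,0.038],[0,0,0,0,0,0,0.038],[0,0,0,0,0,0,0.038]], "grip_force": 35}}

```text
clock: 3.08
eef_pos: [560.0, -284.7, 22.7]
tcp_rot: [3.141, -0.001, -0.0]
contact_force: [0.7, 0.8, 7.3]
opening: 0.5
grasp_force: 35.5
```

Converted, -0.13 m / 0.5 = -0.26, -0.125 m / 0.5 = -0.25.

Request:
{"name": "move_arm", "arguments": {"motion": [[0,0,0,0,0,-0.02,0.038],[0,0,0,0,0,-0.07,0.038],[0,0,0,0,0,-0.14,0.038],[0,0,0,0,0,-0.21,0.038],[0,0,0,0,0,-0.25,0.038],[0,0,0,0,0,-0.26,0.038]]}}

```text
clock: 3.82
eef_pos: [559.9, -284.6, 152.8]
tcp_rot: [3.141, -0.002, -0.0]
contact_force: [0.1, -0.3, -2.0]
opening: 0.505
grasp_force: 35.8
```

Converted, -0.35 m / 0.5 = -0.7, -0.3 m / 0.5 = -0.6.

Request:
{"name": "move_arm", "arguments": {"motion": [[0,0,0,0.002,-0.03,0,0.038],[0,0,0,0.008,-0.1,0,0.038],[0,0,0,0.014,-0.2,0,0.038],[0,0,0,0.022,-0.3,0,0.038],[0,0,0,0.028,-0.4,0,0.038],[0,0,0,0.036,-0.5,0,0.038],[0,0,0,0.042,-0.6,0,0.038],[0,0,0,0.05,-0.7,0,0.038]]}}

```text
clock: 4.82
eef_pos: [583.0, 68.0, 149.9]
tcp_rot: [3.141, 0.003, 0.0]
contact_force: [0.5, -0.4, -0.8]
opening: 0.503
grasp_force: 35.8
```

Converted, -0.146 m / 0.5 = -0.292, 0.003 m / 0.5 = 0.006.

Request:
{"name": "move_arm", "arguments": {"motion": [[0,0,0,0.006,-0.096,0,0.038],[0,0,0,0.012,-0.18,0,0.038],[0,0,0,0.018,-0.25,0,0.038],[0,0,0,0.021,-0.284,0,0.038],[0,0,0,0.021,-0.292,0,0.038],[0,0,0,0.021,-0.292,0,0.038]]}}

```text
clock: 5.58
eef_pos: [594.6, 210.9, 151.0]
tcp_rot: [3.141, 0.001, -0.0]
contact_force: [0.7, -0.9, -0.6]
opening: 0.505
grasp_force: 35.9
```

```bash
python3 - <<'E'
from rig import grab_frame,sensors
import cv2
s=sensors.sense();print(s['eef_pos'],s['contact_force'])
a=grab_frame("top")[0][150:300,110:270,::-1];b=grab_frame("scene")[0][215:365,160:320,::-1]
cv2.imwrite("pics/c1.png",cv2.resize(cv2.hconcat([a,b]),None,fx=2.5,fy=2.5))
E
```

```text
[594.55379398 210.9022796  151.02010338] [ 0.73132327 -0.85422658 -0.5923727 ]
```

View pics/c1.png

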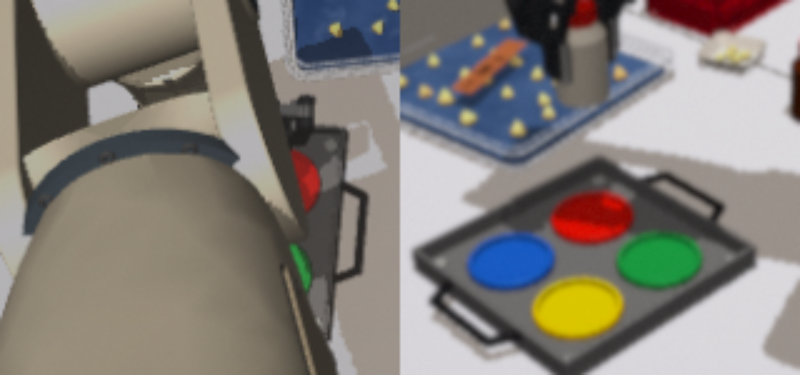

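The jar hangs upright over the red seat (right half: jar (585,60), seat (592,215)). I lower it to just above the floor, then ease down.

Converted, 0.113 m / 0.5 = 0.226, 0.111 m / 0.5 = 0.222.

Request:
{"name": "move_arm", "arguments": {"motion": [[0,0,0,0,0,0.024,0.038],[0,0,0,0,0,0.09,0.038],[0,0,0,0,0,0.16,0.038],[0,0,0,0,0,0.204,0.038],[0,0,0,0,0,0.222,0.038],[0,0,0,0,0,0.226,0.038],[0,0,0,0,0,0.226,0.038]]}}

```text
clock: 6.55
eef_pos: [595.5, 211.7, 39.2]
tcp_rot: [-3.141, -0.001, -0.0]
contact_force: [-0.4, 0.4, -0.5]
opening: 0.5
grasp_force: 35.8
```

```bash
python3 - <<'E'
from rig import grab_frame,sensors
import cv2
s=sensors.sense();print(s['eef_pos'],s['contact_force'])
b=grab_frame("scene")[0][215:365,160:320,::-1]
cv2.imwrite("pics/c2.png",cv2.resize(b,None,fx=4,fy=4))
E
```

```text
[595.52374764 211.67160793  39.20631418] [-0.43934809  0.42385821 -0.51023017]
```

View pics/c2.png

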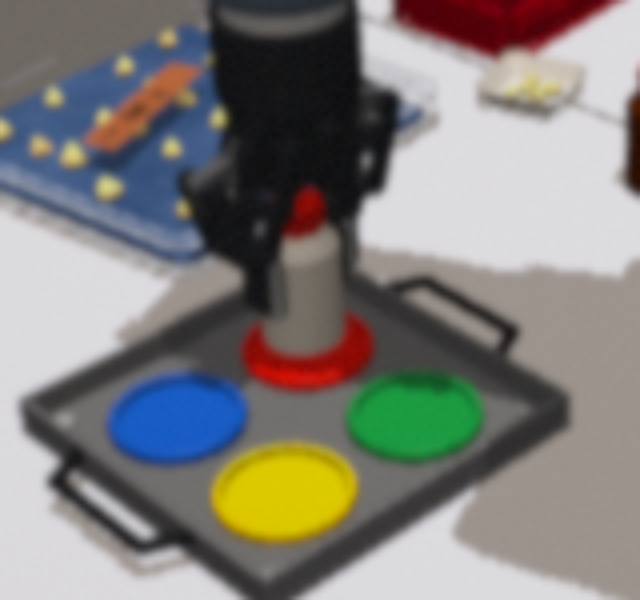

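The jar at (305,330) is centred over the red seat (308,345). I lower it the last 9 mm.

Request:
{"name": "move_arm", "arguments": {"motion": [[0,0,0,0,0,0.008,0.038],[0,0,0,0,0,0.014,0.038],[0,0,0,0,0,0.017,0.038],[0,0,0,0,0,0.018,0.038],[0,0,0,0,0,0.018,0.038]]}}

```text
clock: 7.22
eef_pos: [594.9, 211.6, 29.7]
tcp_rot: [3.142, 0.0, -0.0]
contact_force: [-1.1, -0.6, 2.9]
opening: 0.503
grasp_force: 36.2
```

Contact is felt at 3 N, so I release and rise.

Converted, 0.0005 m / 0.5 = 0.001.

Request:
{"name": "move_arm", "arguments": {"motion": [[0,0,0,0,0,0.001,0.044],[0,0,0,0,0,0.001,0.047],[0,0,0,0,0,0.001,0.05],[0,0,0,0,0,0.001,0.056],[0,0,0,0,0,0.001,0.062],[0,0,0,0,0,0.001,0.062]]}}

```text
clock: 7.98
eef_pos: [595.0, 211.6, 29.0]
tcp_rot: [-3.142, 0.0, -0.0]
contact_force: [0.3, -0.3, -0.6]
opening: 0.722
grasp_force: 0.0
```

Converted, 0.21 m / 0.5 = 0.42, 0.155 m / 0.5 = 0.31.

Request:
{"name": "move_arm", "arguments": {"motion": [[0,0,0,0,0,-0.03,0.062],[0,0,0,0,0,-0.1,0.062],[0,0,0,0,0,-0.18,0.062],[0,0,0,0,0.02,-0.23,0.062],[0,0,0,-0.02,0.1,-0.24,0.062],[0,0,0,-0.04,0.2,-0.24,0.062],[0,0,0,-0.07,0.31,-0.24,0.062],[0,0,0,-0.1,0.42,-0.24,0.062]]}}

```text
clock: 8.98
eef_pos: [544.7, 0.2, 150.3]
tcp_rot: [3.142, -0.002, 0.0]
contact_force: [0.2, -0.7, 0.3]
opening: 0.726
grasp_force: 0.0
```

Converted, 0.279 m / 0.5 = 0.558, 0.26 m / 0.5 = 0.52.

Request:
{"name": "move_arm", "arguments": {"motion": [[0,0,0,-0.03,0.11,0,0.068],[0,0,0,-0.06,0.22,0,0.068],[0,0,0,-0.09,0.33,0,0.068],[0,0,0,-0.12,0.44,0,0.068],[0,0,0,-0.14,0.52,0,0.068],[0,0,0,-0.15,0.558,0,0.068],[0,0,0,-0.15,0.558,0,0.068],[0,0,0,-0.15,0.558,0,0.068]]}}

```text
clock: 9.98
eef_pos: [470.1, -276.4, 149.2]
tcp_rot: [-3.141, -0.0, 0.0]
contact_force: [0.1, 0.6, 0.8]
opening: 0.796
grasp_force: 0.0
```

```bash
python3 - <<'E'
from h import *
from rig import grab_frame,sensors
print(sensors.sense()['eef_pos'])
p=grab_frame("scene")[0]
for c,mc,e,a in blobs(p,(180,195,420,355)): print(c,np.round(e[0],1),a,cast("scene",e[0],84).round(1))
cv2.imwrite("pics/s2.png",p[190:370,160:440,::-1])
E
```

```text
[ 470.12440617 -276.38200597  149.2231754 ]
red [236.4 301.9] 262.0 [515.4 281.5]
red [233.7 271.4] 126.5 [599.8 209.3]
red [325.1 238.7] 98.5 [542.7 -28. ]
red [291.2 208.2] 1816.0 [ 712.3 -100. ]
yellow [230.5 337.3] 662.0 [445.8 361.7]
green [263.3 318.6] 557.0 [439.5 286.2]
green [360.6 248.1] 68.0 [453.7 -45.5]
blue [204.  319.2] 594.0 [521.  357.3]
blue [216.1 249.9] 1162.0 [695.8 172.8]
blue [386.6 230.8] 64.5 [ 454.4 -156.2]
blue [192.8 233.5] 141.5 [796.  156.4]
blue [350.9 212.1] 61.5 [ 580.8 -183.5]
```

View pics/s2.png

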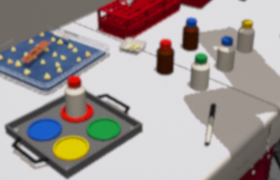

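The red jar stands in the red seat at crop (75,100), and the rest is undisturbed. Now yellow.

Converted, 0.128 m / 0.5 = 0.256, 0.003 m / 0.5 = 0.006.

Request:
{"name": "move_arm", "arguments": {"motion": [[0,0,0,0,0.006,0.024,0.068],[0,0,0,0,0.006,0.09,0.068],[0,0,0,0,0.006,0.17,0.068],[0,0,0,0,0.006,0.23,0.068],[0,0,0,0,0.006,0.254,0.068],[0,0,0,0,0.006,0.256,0.068],[0,0,0,0,0.006,0.256,0.068]]}}

```text
clock: 10.9
eef_pos: [470.6, -280.6, 21.8]
tcp_rot: [3.141, -0.001, 0.0]
contact_force: [0.5, 0.5, -0.0]
opening: 0.798
grasp_force: 0.0
```

Request:
{"name": "move_arm", "arguments": {"motion": [[0,0,0,0,0,0,0.04],[0,0,0,0,0,0,0.038],[0,0,0,0,0,0,0.038],[0,0,0,0,0,0,0.038],[0,0,0,0,0,0,0.038],[0,0,0,0,0,0,0.038]], "grip_force": 35}}

```text
clock: 11.65
eef_pos: [470.6, -280.8, 22.2]
tcp_rot: [3.141, -0.002, -0.0]
contact_force: [-0.4, 0.4, 6.9]
opening: 0.499
grasp_force: 35.3
```

Converted, -0.13 m / 0.5 = -0.26, -0.125 m / 0.5 = -0.25.

Request:
{"name": "move_arm", "arguments": {"motion": [[0,0,0,0,0,-0.02,0.038],[0,0,0,0,0,-0.07,0.038],[0,0,0,0,0,-0.14,0.038],[0,0,0,0,0,-0.21,0.038],[0,0,0,0,0,-0.25,0.038],[0,0,0,0,0,-0.26,0.038]]}}

```text
clock: 12.4
eef_pos: [470.6, -280.8, 153.0]
tcp_rot: [3.14, -0.003, -0.0]
contact_force: [0.6, 0.4, -0.6]
opening: 0.505
grasp_force: 35.8
```

Converted, -0.35 m / 0.5 = -0.7, -0.3 m / 0.5 = -0.6.

Request:
{"name": "move_arm", "arguments": {"motion": [[0,0,0,0.002,-0.03,0,0.038],[0,0,0,0.008,-0.1,0,0.038],[0,0,0,0.016,-0.2,0,0.038],[0,0,0,0.024,-0.3,0,0.038],[0,0,0,0.032,-0.4,0,0.038],[0,0,0,0.04,-0.5,0,0.038],[0,0,0,0.048,-0.6,0,0.038],[0,0,0,0.054,-0.7,0,0.038]]}}

```text
clock: 13.4
eef_pos: [495.6, 71.9, 149.9]
tcp_rot: [3.141, 0.002, 0.0]
contact_force: [0.5, -0.1, -1.0]
opening: 0.508
grasp_force: 35.8
```

Converted, -0.234 m / 0.5 = -0.468, -0.233 m / 0.5 = -0.466.

Request:
{"name": "move_arm", "arguments": {"motion": [[0,0,0,0.008,-0.1,0,0.038],[0,0,0,0.016,-0.2,0,0.038],[0,0,0,0.022,-0.296,0,0.038],[0,0,0,0.028,-0.38,0,0.038],[0,0,0,0.034,-0.44,0,0.038],[0,0,0,0.036,-0.466,0,0.038],[0,0,0,0.036,-0.468,0,0.038],[0,0,0,0.036,-0.468,0,0.038]]}}

```text
clock: 14.4
eef_pos: [514.5, 302.6, 150.6]
tcp_rot: [3.141, 0.001, -0.001]
contact_force: [-0.7, -0.4, -1.8]
opening: 0.499
grasp_force: 35.9
```

Converted, 0.113 m / 0.5 = 0.226, 0.001 m / 0.5 = 0.002.

Request:
{"name": "move_arm", "arguments": {"motion": [[0,0,0,0.002,-0.001,0.024,0.038],[0,0,0,0.002,-0.001,0.09,0.038],[0,0,0,0.002,-0.001,0.16,0.038],[0,0,0,0.002,-0.001,0.204,0.038],[0,0,0,0.002,-0.001,0.222,0.038],[0,0,0,0.002,-0.001,0.226,0.038],[0,0,0,0.002,-0.001,0.226,0.038]]}}

```text
clock: 15.28
eef_pos: [516.5, 304.2, 38.7]
tcp_rot: [-3.141, -0.001, -0.0]
contact_force: [-0.7, 0.3, -0.7]
opening: 0.503
grasp_force: 35.8
```

```bash
python3 - <<'E'
from rig import grab_frame,sensors
import cv2
s=sensors.sense();print(s['eef_pos'],s['contact_force'])
b=grab_frame("scene")[0][215:365,160:320,::-1]
cv2.imwrite("pics/c3.png",cv2.resize(b,None,fx=3,fy=3))
E
```

```text
[516.50804191 304.21061503  38.6877896 ] [-0.66833059  0.28720293 -0.7307238 ]
```

View pics/c3.png

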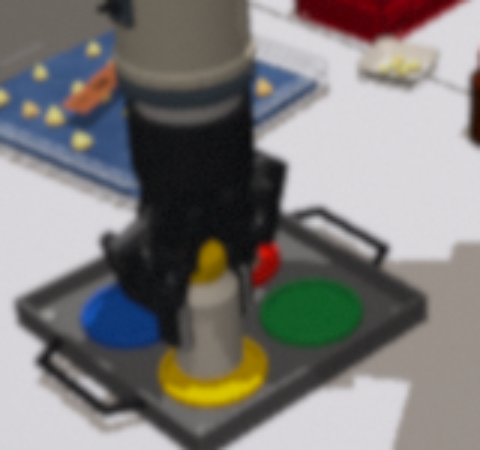

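The yellow jar at (210,340) is centred over the yellow seat (213,368). I lower and release.

Converted, 0.009 m / 0.5 = 0.018, 0.0085 m / 0.5 = 0.017.

Request:
{"name": "move_arm", "arguments": {"motion": [[0,0,0,0,0,0.008,0.038],[0,0,0,0,0,0.014,0.038],[0,0,0,0,0,0.017,0.038],[0,0,0,0,0,0.018,0.038],[0,0,0,0,0,0.018,0.038]]}}

```text
clock: 15.95
eef_pos: [515.9, 304.1, 29.2]
tcp_rot: [3.142, 0.0, -0.0]
contact_force: [-1.6, -1.1, 3.7]
opening: 0.499
grasp_force: 36.2
```

Converted, 0.0005 m / 0.5 = 0.001.

Request:
{"name": "move_arm", "arguments": {"motion": [[0,0,0,0,0,0.001,0.044],[0,0,0,0,0,0.001,0.047],[0,0,0,0,0,0.001,0.05],[0,0,0,0,0,0.001,0.056],[0,0,0,0,0,0.001,0.062],[0,0,0,0,0,0.001,0.062]]}}

```text
clock: 16.7
eef_pos: [516.0, 304.1, 28.5]
tcp_rot: [3.142, 0.0, -0.0]
contact_force: [0.8, 0.2, 1.1]
opening: 0.724
grasp_force: 0.0
```

Converted, 0.21 m / 0.5 = 0.42, 0.155 m / 0.5 = 0.31.

Request:
{"name": "move_arm", "arguments": {"motion": [[0,0,0,0,0,-0.03,0.062],[0,0,0,0,0,-0.1,0.062],[0,0,0,0,0,-0.18,0.062],[0,0,0,0,0.02,-0.23,0.062],[0,0,0,-0.01,0.1,-0.24,0.062],[0,0,0,-0.03,0.2,-0.24,0.062],[0,0,0,-0.05,0.31,-0.24,0.062],[0,0,0,-0.06,0.42,-0.24,0.062]]}}

```text
clock: 17.7
eef_pos: [485.6, 92.7, 149.7]
tcp_rot: [-3.141, -0.001, 0.001]
contact_force: [0.6, -0.1, -0.3]
opening: 0.722
grasp_force: 0.0
```

Converted, 0.258 m / 0.5 = 0.516, 0.245 m / 0.5 = 0.49.

Request:
{"name": "move_arm", "arguments": {"motion": [[0,0,0,-0.01,0.11,0,0.068],[0,0,0,-0.02,0.22,0,0.068],[0,0,0,-0.03,0.33,0,0.068],[0,0,0,-0.044,0.43,0,0.068],[0,0,0,-0.054,0.49,0,0.068],[0,0,0,-0.056,0.516,0,0.068],[0,0,0,-0.056,0.516,0,0.068],[0,0,0,-0.056,0.516,0,0.068]]}}

```text
clock: 18.7
eef_pos: [458.1, -162.9, 148.7]
tcp_rot: [-3.141, -0.0, 0.0]
contact_force: [-0.6, 0.4, -0.7]
opening: 0.794
grasp_force: 0.0
```

Converted, 0.1275 m / 0.5 = 0.255, 0.127 m / 0.5 = 0.254.

Request:
{"name": "move_arm", "arguments": {"motion": [[0,0,0,0,0.002,0.024,0.068],[0,0,0,0,0.002,0.09,0.068],[0,0,0,0,0.002,0.17,0.068],[0,0,0,0,0.002,0.23,0.068],[0,0,0,0,0.002,0.254,0.068],[0,0,0,0,0.002,0.255,0.068],[0,0,0,0,0.002,0.255,0.068]]}}

```text
clock: 19.58
eef_pos: [458.6, -164.9, 21.8]
tcp_rot: [3.141, -0.001, 0.0]
contact_force: [0.4, -0.4, -0.1]
opening: 0.797
grasp_force: 0.0
```

Request:
{"name": "move_arm", "arguments": {"motion": [[0,0,0,0,0,0,0.04],[0,0,0,0,0,0,0.038],[0,0,0,0,0,0,0.038],[0,0,0,0,0,0,0.038],[0,0,0,0,0,0,0.038],[0,0,0,0,0,0,0.038]], "grip_force": 35}}

```text
clock: 20.32
eef_pos: [458.6, -165.1, 22.1]
tcp_rot: [3.141, -0.002, -0.0]
contact_force: [-0.8, 0.6, 7.8]
opening: 0.501
grasp_force: 34.8
```

Converted, -0.13 m / 0.5 = -0.26, -0.125 m / 0.5 = -0.25.

Request:
{"name": "move_arm", "arguments": {"motion": [[0,0,0,0,0,-0.02,0.038],[0,0,0,0,0,-0.07,0.038],[0,0,0,0,0,-0.14,0.038],[0,0,0,0,0,-0.21,0.038],[0,0,0,0,0,-0.25,0.038],[0,0,0,0,0,-0.26,0.038]]}}

```text
clock: 21.08
eef_pos: [458.7, -165.2, 152.9]
tcp_rot: [3.141, -0.003, -0.0]
contact_force: [0.2, 0.3, -1.2]
opening: 0.507
grasp_force: 35.8
```

Converted, -0.35 m / 0.5 = -0.7, -0.3 m / 0.5 = -0.6.

Request:
{"name": "move_arm", "arguments": {"motion": [[0,0,0,0.008,-0.03,0,0.038],[0,0,0,0.03,-0.1,0,0.038],[0,0,0,0.06,-0.2,0,0.038],[0,0,0,0.092,-0.3,0,0.038],[0,0,0,0.122,-0.4,0,0.038],[0,0,0,0.154,-0.5,0,0.038],[0,0,0,0.184,-0.6,0,0.038],[0,0,0,0.214,-0.7,0,0.038]]}}

```text
clock: 22.08
eef_pos: [564.1, 187.7, 149.5]
tcp_rot: [3.141, 0.002, 0.0]
contact_force: [1.1, -0.0, -0.8]
opening: 0.503
grasp_force: 35.8
```

Converted, -0.112 m / 0.5 = -0.224, -0.104 m / 0.5 = -0.208.

Request:
{"name": "move_arm", "arguments": {"motion": [[0,0,0,0.028,-0.09,0,0.038],[0,0,0,0.052,-0.16,0,0.038],[0,0,0,0.064,-0.208,0,0.038],[0,0,0,0.07,-0.224,0,0.038],[0,0,0,0.07,-0.224,0,0.038],[0,0,0,0.07,-0.224,0,0.038]]}}

```text
clock: 22.82
eef_pos: [599.7, 295.9, 150.9]
tcp_rot: [3.141, 0.001, -0.001]
contact_force: [-0.1, 0.5, -0.9]
opening: 0.505
grasp_force: 35.9
```

Converted, 0.113 m / 0.5 = 0.226, 0.001 m / 0.5 = 0.002.

Request:
{"name": "move_arm", "arguments": {"motion": [[0,0,0,0.002,-0.001,0.024,0.038],[0,0,0,0.002,-0.001,0.09,0.038],[0,0,0,0.002,-0.001,0.16,0.038],[0,0,0,0.002,-0.001,0.204,0.038],[0,0,0,0.002,-0.001,0.222,0.038],[0,0,0,0.002,-0.001,0.226,0.038],[0,0,0,0.002,-0.001,0.226,0.038]]}}

```text
clock: 23.7
eef_pos: [601.7, 297.9, 39.0]
tcp_rot: [-3.141, -0.001, -0.0]
contact_force: [0.7, 0.0, -1.5]
opening: 0.502
grasp_force: 35.8
```

```bash
python3 - <<'E'
from rig import grab_frame,sensors
import cv2
s=sensors.sense();print(s['eef_pos'],s['contact_force'])
b=grab_frame("scene")[0][215:365,160:320,::-1]
cv2.imwrite("pics/c4.png",cv2.resize(b,None,fx=3,fy=3))
E
```

```text
[601.71720846 297.92251055  39.01153953] [ 0.69632337  0.03067737 -1.50986795]
```

View pics/c4.png

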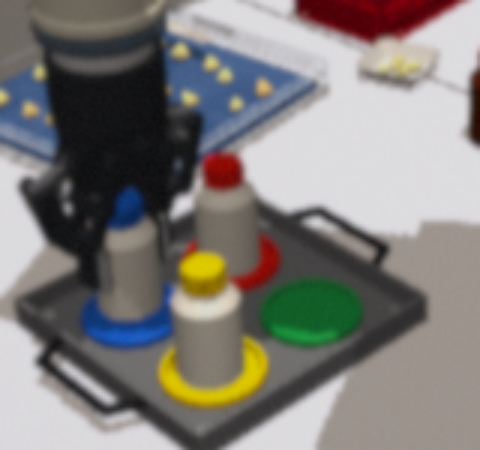

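The red (230,235) and yellow (207,335) jars stand well in their seats, and the blue jar (130,275) is over the blue seat. I lower it and release.

Converted, 0.009 m / 0.5 = 0.018, 0.0085 m / 0.5 = 0.017.

Request:
{"name": "move_arm", "arguments": {"motion": [[0,0,0,0,0,0.008,0.038],[0,0,0,0,0,0.014,0.038],[0,0,0,0,0,0.017,0.038],[0,0,0,0,0,0.018,0.038],[0,0,0,0,0,0.018,0.038]]}}

```text
clock: 24.38
eef_pos: [600.9, 297.6, 29.2]
tcp_rot: [3.141, 0.0, -0.0]
contact_force: [-1.3, -1.0, 2.7]
opening: 0.502
grasp_force: 36.2
```

Converted, 0.0005 m / 0.5 = 0.001.

Request:
{"name": "move_arm", "arguments": {"motion": [[0,0,0,0,0,0.001,0.044],[0,0,0,0,0,0.001,0.047],[0,0,0,0,0,0.001,0.05],[0,0,0,0,0,0.001,0.056],[0,0,0,0,0,0.001,0.062],[0,0,0,0,0,0.001,0.062]]}}

```text
clock: 25.12
eef_pos: [601.0, 297.6, 28.5]
tcp_rot: [-3.142, -0.0, -0.0]
contact_force: [-0.5, 0.1, 0.3]
opening: 0.726
grasp_force: 0.0
```

Converted, 0.185 m / 0.5 = 0.37, 0.135 m / 0.5 = 0.27.

Request:
{"name": "move_arm", "arguments": {"motion": [[0,0,0,0,0,-0.03,0.062],[0,0,0,0,0,-0.1,0.062],[0,0,0,0,0,-0.18,0.062],[0,0,0,0,0.01,-0.236,0.062],[0,0,0,-0.03,0.08,-0.244,0.062],[0,0,0,-0.07,0.17,-0.244,0.062],[0,0,0,-0.11,0.27,-0.244,0.062],[0,0,0,-0.15,0.37,-0.244,0.062]]}}

```text
clock: 26.12
eef_pos: [525.5, 111.4, 151.7]
tcp_rot: [-3.141, -0.001, 0.0]
contact_force: [0.8, -1.9, -0.4]
opening: 0.729
grasp_force: 0.0
```

Converted, 0.165 m / 0.5 = 0.33, 0.16 m / 0.5 = 0.32.

Request:
{"name": "move_arm", "arguments": {"motion": [[0,0,0,-0.04,0.1,0,0.068],[0,0,0,-0.08,0.2,0,0.068],[0,0,0,-0.114,0.28,0,0.068],[0,0,0,-0.134,0.32,0,0.068],[0,0,0,-0.138,0.33,0,0.068],[0,0,0,-0.138,0.33,0,0.068],[0,0,0,-0.138,0.33,0,0.068]]}}

```text
clock: 27.0
eef_pos: [457.5, -51.7, 150.8]
tcp_rot: [-3.141, -0.001, 0.0]
contact_force: [-0.4, -0.1, 1.1]
opening: 0.797
grasp_force: 0.0
```

Converted, 0.1295 m / 0.5 = 0.259, 0.128 m / 0.5 = 0.256.

Request:
{"name": "move_arm", "arguments": {"motion": [[0,0,0,0,0,0.024,0.068],[0,0,0,0,0,0.09,0.068],[0,0,0,0,0,0.17,0.068],[0,0,0,0,0,0.23,0.068],[0,0,0,0,0,0.256,0.068],[0,0,0,0,0,0.259,0.068],[0,0,0,0,0,0.259,0.068]]}}

```text
clock: 27.88
eef_pos: [457.6, -52.3, 21.6]
tcp_rot: [3.141, -0.001, -0.0]
contact_force: [-0.2, 0.1, 0.6]
opening: 0.799
grasp_force: 0.0
```

Request:
{"name": "move_arm", "arguments": {"motion": [[0,0,0,0,0,0,0.04],[0,0,0,0,0,0,0.038],[0,0,0,0,0,0,0.038],[0,0,0,0,0,0,0.038],[0,0,0,0,0,0,0.038],[0,0,0,0,0,0,0.038]], "grip_force": 35}}

```text
clock: 28.62
eef_pos: [457.7, -52.4, 22.1]
tcp_rot: [3.141, -0.002, -0.0]
contact_force: [-0.9, 1.0, 6.2]
opening: 0.503
grasp_force: 34.8
```

Request:
{"name": "move_arm", "arguments": {"motion": [[0,0,0,0,0,-0.02,0.038],[0,0,0,0,0,-0.07,0.038],[0,0,0,0,0,-0.14,0.038],[0,0,0,0,0,-0.21,0.038],[0,0,0,0,0,-0.25,0.038],[0,0,0,0,0,-0.26,0.038]]}}

```text
clock: 29.38
eef_pos: [457.7, -52.5, 152.9]
tcp_rot: [3.141, -0.003, -0.0]
contact_force: [-1.0, 0.0, -0.7]
opening: 0.505
grasp_force: 35.9
```

Converted, -0.27 m / 0.5 = -0.54, 0.003 m / 0.5 = 0.006.

Request:
{"name": "move_arm", "arguments": {"motion": [[0,0,0,0.006,-0.03,0,0.038],[0,0,0,0.02,-0.1,0,0.038],[0,0,0,0.038,-0.2,0,0.038],[0,0,0,0.058,-0.3,0,0.038],[0,0,0,0.078,-0.4,0,0.038],[0,0,0,0.092,-0.48,0,0.038],[0,0,0,0.102,-0.53,0,0.038],[0,0,0,0.104,-0.54,0,0.038]]}}

```text
clock: 30.38
eef_pos: [508.2, 219.6, 149.6]
tcp_rot: [3.141, 0.002, 0.002]
contact_force: [-0.3, -1.1, -1.0]
opening: 0.505
grasp_force: 35.9
```

Converted, 0.113 m / 0.5 = 0.226, 0.111 m / 0.5 = 0.222.

Request:
{"name": "move_arm", "arguments": {"motion": [[0,0,0,0,0,0,0.038],[0,0,0,0,0,0.024,0.038],[0,0,0,0,0,0.09,0.038],[0,0,0,0,0,0.16,0.038],[0,0,0,0,0,0.204,0.038],[0,0,0,0,0,0.222,0.038],[0,0,0,0,0,0.226,0.038],[0,0,0,0,0,0.226,0.038]]}}

```text
clock: 31.38
eef_pos: [509.5, 217.6, 38.6]
tcp_rot: [-3.141, -0.001, -0.0]
contact_force: [0.3, 0.6, -0.6]
opening: 0.501
grasp_force: 35.9
```

```bash
python3 - <<'E'
from rig import grab_frame,sensors
import cv2
s=sensors.sense();print(s['eef_pos'],s['contact_force'])
b=grab_frame("scene")[0][215:365,160:320,::-1]
cv2.imwrite("pics/c5.png",cv2.resize(b,None,fx=3,fy=3))
E
```

```text
[509.47054552 217.62679454  38.61124772] [ 0.31840143  0.57974655 -0.56504627]
```

View pics/c5.png

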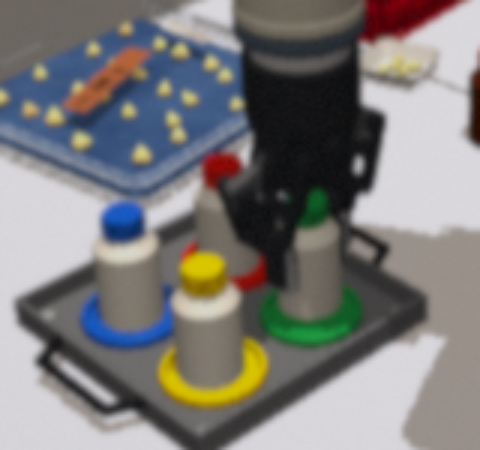

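The green jar (312,270) is centred over the green seat, and the other three are seated.

Converted, 0.009 m / 0.5 = 0.018, 0.0085 m / 0.5 = 0.017.

Request:
{"name": "move_arm", "arguments": {"motion": [[0,0,0,0,0,0.008,0.038],[0,0,0,0,0,0.014,0.038],[0,0,0,0,0,0.017,0.038],[0,0,0,0,0,0.018,0.038],[0,0,0,0,0,0.018,0.038]]}}

```text
clock: 32.05
eef_pos: [508.9, 217.6, 29.1]
tcp_rot: [3.142, 0.0, -0.0]
contact_force: [-1.0, -0.4, 2.0]
opening: 0.502
grasp_force: 36.2
```

Converted, 0.0005 m / 0.5 = 0.001.

Request:
{"name": "move_arm", "arguments": {"motion": [[0,0,0,0,0,0.001,0.044],[0,0,0,0,0,0.001,0.047],[0,0,0,0,0,0.001,0.05],[0,0,0,0,0,0.001,0.056],[0,0,0,0,0,0.001,0.062],[0,0,0,0,0,0.001,0.062]]}}

```text
clock: 32.8
eef_pos: [509.0, 217.6, 28.6]
tcp_rot: [-3.142, -0.0, -0.0]
contact_force: [0.5, 0.6, 0.6]
opening: 0.719
grasp_force: 0.0
```

Converted, 0.18 m / 0.5 = 0.36, 0.13 m / 0.5 = 0.26.

Request:
{"name": "move_arm", "arguments": {"motion": [[0,0,0,0,0,-0.03,0.062],[0,0,0,0,0,-0.1,0.062],[0,0,0,0,0,-0.18,0.062],[0,0,0,0,0.01,-0.236,0.062],[0,0,0,-0.02,0.08,-0.25,0.062],[0,0,0,-0.04,0.16,-0.25,0.062],[0,0,0,-0.06,0.26,-0.25,0.062],[0,0,0,-0.06,0.36,-0.25,0.062]]}}

```text
clock: 33.8
eef_pos: [478.3, 36.4, 154.6]
tcp_rot: [-3.142, -0.001, 0.001]
contact_force: [1.3, -0.1, 0.2]
opening: 0.725
grasp_force: 0.0
```

Converted, 0.25 m / 0.5 = 0.5, 0.24 m / 0.5 = 0.48.

Request:
{"name": "move_arm", "arguments": {"motion": [[0,0,0,0,0.1,0,0.062],[0,0,0,0,0.2,0,0.062],[0,0,0,0,0.3,0,0.062],[0,0,0,0,0.4,0,0.062],[0,0,0,0,0.48,0,0.062],[0,0,0,0,0.5,0,0.062],[0,0,0,0,0.5,0,0.062],[0,0,0,0,0.5,0,0.062]]}}

```text
clock: 34.8
eef_pos: [478.8, -211.2, 153.7]
tcp_rot: [-3.141, 0.0, 0.001]
contact_force: [0.5, 0.4, 0.4]
opening: 0.724
grasp_force: 0.0
```

```bash
python3 - <<'E'
from rig import grab_frame,sensors
import cv2
s=sensors.sense();print(s['eef_pos'],s['contact_force'],abs(s['qvel']).max())
b=grab_frame("scene")[0][180:365,160:440,::-1];a=grab_frame("top")[0][170:310,130:410,::-1]
cv2.imwrite("pics/end.png",cv2.resize(cv2.vconcat([a,b]),None,fx=1.8,fy=1.8))
E
```

```text
[ 478.81290582 -211.24657105  153.71273844] [0.51908609 0.42835129 0.41480316] 0.009327456594730828
```

View pics/end.png

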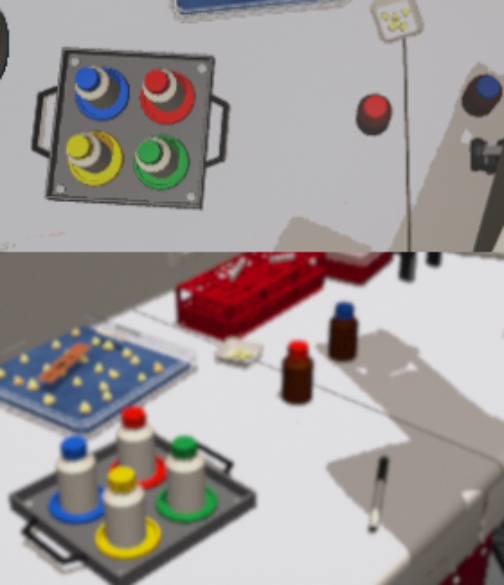

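All four jars stand in their matching seats (scene half: blue (78,480), red (135,445), yellow (125,510), green (185,480)). Both amber jars are still upright where they stood, and the gripper is clear.

```bash
python3 -c "from rig import order; print(order.sign_off())"
```

```text
the job is handed in; nothing more can be done
None
```

The four white jars stand upright in the seats matching their caps, the two amber jars were left where they stood, and the job was handed in at about 35 s of the 112 s allowed.

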